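Click a parts tub's lid shut all round

TASK

The lid lies on the tub of screws, but the rim section on each of its four sides still stands up. Press around the rim with the fingertips, section by section, until all four have clicked down flush. Do not lift, tip or push the tub away, and leave the jar, the tape and the bit case where they are.

Things in the scene. Friction and masses are not known exactly. Their poses are not given: they have to be found in the camera images.
- tub: White plastic tub of screws with a grey lid, loose on the bench, about 1 kg. 150 mm (x) by 200 mm (y) over the lid rim; the shut lid's top is 90 mm above the underside. Origin: centre of underside; z up, x away from the robot. Middle panel (76 x 126 mm) is down; a hinged rim section lies along each of its sides, 36 mm wide from hinge to outer edge, 200 mm (front, back) or 74 mm long (left, right).
- lid_front (a joint): How far (rad) the lid's rim section on the long side nearest the robot (tub's -x side) is pressed: 0 = sprung up, its outer edge about 9 mm high; 0.26 = clicked shut, flush with the panel. Snap-through: about 7 N straight down at its pressing point takes it over the click near 0.13, beyond which it snaps to 0.26 and stays; let go before that, it springs up again.
- lid_back (a joint): How far (rad) the lid's rim section on the long side away from the robot (tub's +x side) is pressed: 0 = sprung up, its outer edge about 9 mm high; 0.26 = clicked shut, flush with the panel. Snap-through: about 7 N straight down at its pressing point takes it over the click near 0.13, beyond which it snaps to 0.26 and stays; let go before that, it springs up again.
- lid_left (a joint): How far (rad) the lid's rim section on the short side on tub's +y is pressed: 0 = sprung up, its outer edge about 9 mm high; 0.26 = clicked shut, flush with the panel. Snap-through: about 7 N straight down at its pressing point takes it over the click near 0.13, beyond which it snaps to 0.26 and stays; let go before that, it springs up again.
- lid_right (a joint): How far (rad) the lid's rim section on the short side on tub's -y is pressed: 0 = sprung up, its outer edge about 9 mm high; 0.26 = clicked shut, flush with the panel. Snap-through: about 7 N straight down at its pressing point takes it over the click near 0.13, beyond which it snaps to 0.26 and stays; let go before that, it springs up again.
- press_front (a point): Pressing point on the upper face of that section (front), marked by three thin ribs: middle of its length, 26 mm outward of its hinge, 10 mm in from the outer edge. It moves with the section: 90 mm above the tub's underside when shut (tub frame x -65, y 0 mm), about 7 mm higher when sprung up.
- press_back (a point): Pressing point on the upper face of that section (back), marked by three thin ribs: middle of its length, 26 mm outward of its hinge, 10 mm in from the outer edge. It moves with the section: 90 mm above the tub's underside when shut (tub frame x +65, y 0 mm), about 7 mm higher when sprung up.
- press_left (a point): Pressing point on the upper face of that section (left), marked by three thin ribs: middle of its length, 26 mm outward of its hinge, 10 mm in from the outer edge. It moves with the section: 90 mm above the tub's underside when shut (tub frame x 0, y +90 mm), about 7 mm higher when sprung up.
- press_right (a point): Pressing point on the upper face of that section (right), marked by three thin ribs: middle of its length, 26 mm outward of its hinge, 10 mm in from the outer edge. It moves with the section: 90 mm above the tub's underside when shut (tub frame x 0, y -90 mm), about 7 mm higher when sprung up.
- jar: Bystander: white round jar with black cap, 60 mm across, 75 mm tall, upright, loose. Origin: centre of the underside.
- tape: Bystander: roll of black tape lying flat, 90 mm across, 40 mm high, loose. Origin: centre of the underside.
- bitcase: Bystander: black bit case, 62 x 100 mm, 32 mm high, loose. Origin: centre of the underside.
Not all that is in view belongs to the job. There is more than one size of the tub; the one meant has the size given above.

How it is judged:
At the end, for the whole second after the job is handed in: All four lid sections are shut (each joint above 0.23 rad, outer edge within about 1 mm of flush); the tub stands flat and at rest on the bench within 40 mm of where it was; jar, tape and bit case are within 30 mm of where they were (value of joint each of lid_front, lid_back, lid_left, lid_right above 0.23 rad and distance of tub from where it was at the start of the episode below 0.04 m and angle between tub's own z axis and vertical below 0.05 rad and height (world z) of tub below 0.005 m and linear speed of tub below 0.02 m/s and distance of each of jar, tape, bitcase from where it was at the start of the episode below 0.03 m); the robot touches nothing.
It fails at once if the tub is lifted or carried (over 12 mm up) (height (world z) of tub above 0.012 m).
It fails at once if the tub is tipped by more than 0.15 rad (angle between tub's own z axis and vertical above 0.15 rad).
It fails at once if the tub is pushed away by more than 60 mm (distance of tub from where it was at the start of the episode above 0.06 m).
It fails at once if a bystander is lifted, knocked over or shifted by more than 30 mm (distance of any of jar, tape, bitcase from where it was at the start of the episode above 0.03 m or height (world z) of any of jar, tape, bitcase above 0.015 m or angle between any of jar, tape, bitcase's own z axis and vertical above 0.5 rad).
It also fails if it takes over 45 s, if anything falls off the work surface, if the arm or the gripper's body presses on something with over 40 N, if the wrist force passes 120 N, or if a joint passes its speed limit or range.

ROBOT

A 7-joint arm with a two-finger parallel gripper is mounted at the origin on the work surface. World frame = base frame: x ahead of the robot, y to its left, z up, the work surface at z = 0. Lengths are in m, angles in rad, forces in N, time in s.
With the tool pointing down it reaches from about 0.4 to 0.85 m from the base axis. Payload 10.4 kg.
Tool frame: the origin (TCP) lies at the very end of the fingers, on their centre line; the grasp point (between the pads) lies 19 mm behind it; z points along the fingers, y is the line along which they close (so a half turn about z gives the same grasp; the last joint's range is limited). The gripper opens to 85 mm and grips with 20 to 120 N. Pads are 22 mm wide; open, the fingers measure 114 mm over their backs; the gripper's body (76 mm by 85 mm) begins 54 mm behind the grasp point. The pads swing forward as they close: fully open they stand 13 mm farther back than shut.
Start: joints at [-1.257, 0.332, -0.065, 1.46, 0.022, 1.35, -0.088], TCP at [0.207, 0.59, 0.231] pointing down, gripper open.
Joint ranges: [-2.6, 2.6], [-0.5, 2.12], [-1.47, 1.34], [0.16, 2.42], [-1.27, 4.41], [0.06, 2.06], [-2.6, 2.6]. Speed limits (rad/s): [2.22, 2.22, 2.79, 2.79, 3.14, 3.14, 3.14].

INTERFACE

Orientations are given as a unit quaternion [w, x, y, z].
In Python, from rig import manip, camera, get_calibration gives the robot as it stands.
- The arm moves only by the tool send_rows, never from a script. Its argument "motion" is a list of rows, each a list of 6 numbers: the shift along the tool's x, y, z in cm, then the turn, a rotation vector about the tool's x, y, z in units of 5 degrees (1.0 is 5 degrees). A call has exactly 8 rows; each row is the pose to reach, as a shift and turn from the pose commanded when the call began, along the tool's axes at that moment; what a row does not reach only later rows make up. A row lasts 1/8 s, in which the tool goes at most 62.5 mm and 10.7 degrees, less where a joint would pass 70% of its speed; a pose out of reach is approached as far as the arm can. A call with a gripper value outside its range is refused whole. "fingers" is the opening, from -1 (shut) to 1 (fully open), set as the call begins (left out, the last holds). The fingers move at their own pace and stop on an object; "force" is the grip in N (left out, the last holds). Time passes only in rows, so rows that repeat a pose let the fingers close, or fill a call up. It gives the time, the measured TCP pose, the force, the opening and the grip force at its end, in the units of the state.
- manip.get_state(): the state, without advancing time (a new reading comes with each control period).
- camera(name): name is "scene" or "top" or "wrist"; returns the picture (400x640x3 uint8, red, green, blue); there is no depth.
- get_calibration(name): a dict with "intrinsics" (3x3 intrinsics, pixels), "dist" ([k1, k2, p1, p2, k3] as OpenCV has them; the pictures are not rectified), "rvec" (rotation vector, rad) and "tvec" (3), from world to camera coordinates, as OpenCV has them. Camera axes: x right, y down, z forward; pixel columns grow to the right and rows downward; lengths in m; the calibration is good to about 2 mm. A picture is of the moment at which its call begins: read the wrist's pose just before it. get_calibration takes no time and is no camera call; for the wrist camera it gives the pose at the moment of the call.
- manip.close_job(): hands the job in; it is judged then, once.
The state is a dict: "t": time; "q": joint angles; "dq": joint speeds; "joint_efforts": joint torques, N m; "ee_pos": TCP position; "orientation": TCP orientation; "wrist_force": force on the tool from outside, world axes, zero at the start; "moment": the same for the moment, N m; "opening": opening from 0.0 (shut) to 1.0 (fully open); "grip_force": force on a finger pad.
Only numpy, scipy, OpenCV 4.12 (cv2) and the standard library are available. Lean on these libraries where they do the work, as an engineer would, in place of code of your own. Each camera call takes 0.05 s, during which the arm holds its last target. There are 200 camera calls.

## Working session

There is one attempt and no reset: what is moved stays moved. The work goes in short steps, Python scripts to look and compute and a tool call to move; the robot and the scene stay as the last step left them, time stands still between calls to the robot, and variables do not carry over. Pictures are saved under pics/ and viewed, at most 10 in all, crops included, and the job is handed in when it is done.

Besides the shell and the picture viewer there is one more tool, called after ">>>" by a JSON object that holds its "fn" and its "kwargs", one argument or row to a line. send_rows: Moves the arm, as the interface text tells. Its arguments: {"type":"object","properties":{"motion":{"type":"array","items":{"type":"array","items":{"type":"number"}}},"fingers":{"type":"number"},"force":{"type":"number"}},"required":["motion"]}

```bash
mkdir -p pics; python3 - <<'E'
from rig import manip,camera,get_calibration
import cv2
s=manip.get_state();print(s['t'],s['ee_pos'],s['orientation'],s['opening'])
for n in("top","scene"):
    cv2.imwrite(f"pics/{n}0.png",camera(n)[:,:,::-1])
    c=get_calibration(n);print(n,c)
E
```

```text
0.0 [0.20642849 0.58950922 0.23052384] [-9.75778028e-05  1.67617819e-01  9.85851787e-01 -7.15312243e-04] 1.0008847332485258
top {'intrinsics': array([[481.41217672,   0.        , 328.00826631],
       [  0.        , 481.41217672, 198.02936233],
       [  0.        ,   0.        ,   1.        ]]), 'dist': array([-0.14229587,  0.        ,  0.        ,  0.        ,  0.        ]), 'rvec': array([ 2.14179616, -2.12017327,  0.20972502]), 'tvec': array([0.04657347, 0.61445589, 1.01432276])}
scene {'intrinsics': array([[400.97205559,   0.        , 322.15588808],
       [  0.        , 400.97205559, 194.97773778],
       [  0.        ,   0.        ,   1.        ]]), 'dist': array([-0.02478117,  0.        ,  0.        ,  0.        ,  0.        ]), 'rvec': array([ 0.9255483 ,  2.53509374, -1.028946  ]), 'tvec': array([ 0.42952679, -0.25292592,  1.29650124])}
```

View pics/top0.png

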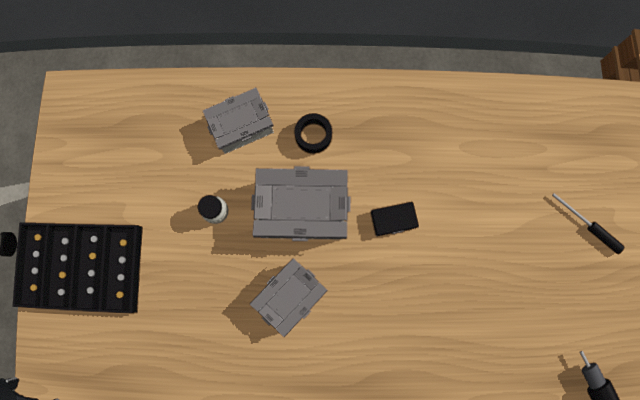

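View pics/scene0.png

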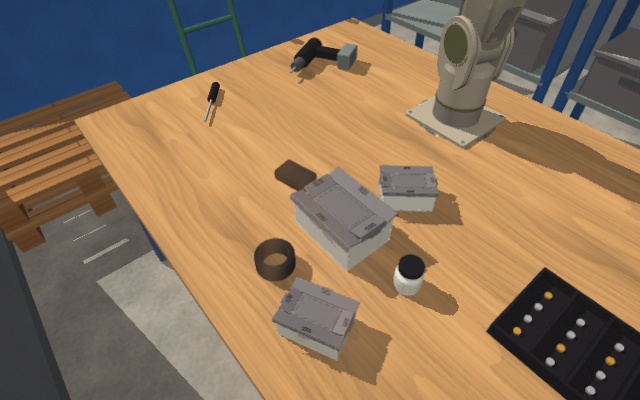

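The top view shows three tubs with grey lids, at (301,203), (238,119) and (289,298). The largest, (301,203), looks like the 150 x 200 one. The jar is at (212,209), the tape at (313,133) and the case at (395,219). I'll measure all three lids and enlarge the candidate.

```bash
cat > h.py <<'E'
import numpy as np,cv2
from rig import manip,camera,get_calibration
def ray(c,px,z):
    u=cv2.undistortPoints(np.float64(px).reshape(-1,1,2),c['intrinsics'],c['dist']).reshape(-1,2)
    R=cv2.Rodrigues(c['rvec'])[0]; o=-R.T@c['tvec']
    d=np.c_[u,np.ones(len(u))]@R
    return o+d*((z-o[2])/d[:,2])[:,None]
E
python3 - <<'E'
from h import *
im=cv2.imread('pics/top0.png');c=get_calibration('top')
hsv=cv2.cvtColor(im,cv2.COLOR_BGR2HSV)
m=((hsv[...,1]<45)&(hsv[...,2]>75)&(hsv[...,2]<190)).astype('u1')*255
m[:80]=0;m=cv2.morphologyEx(m,cv2.MORPH_OPEN,np.ones((5,5)));m=cv2.morphologyEx(m,cv2.MORPH_CLOSE,np.ones((5,5)))
for k in cv2.findContours(m,0,2)[0]:
    if cv2.contourArea(k)<800: continue
    p=ray(c,k.reshape(-1,2),.094)[:,:2].astype('f4')
    r=cv2.minAreaRect(p);print(cv2.boundingRect(k),np.round(r[0],4),np.round(r[1],4),r[2])
crop=im[155:255,225:385];cv2.imwrite('pics/c0.png',cv2.resize(crop,None,fx=5,fy=5,interpolation=2))
E
```

```text
(252, 261, 73, 74) [0.396  0.1331] [0.1023 0.1304] 47.588218688964844
(0, 257, 17, 121) [0.3315 0.7602] [0.2672 0.0448] 3.667459487915039
(253, 167, 97, 70) [0.5998 0.1098] [0.2034 0.1504] 89.53263092041016
(205, 89, 66, 57) [0.7889 0.258 ] [0.0992 0.1307] 25.156763076782227
(0, 80, 43, 153) [0.7128 0.7707] [0.3839 0.1173] 9.624494552612305
```

View pics/c0.png

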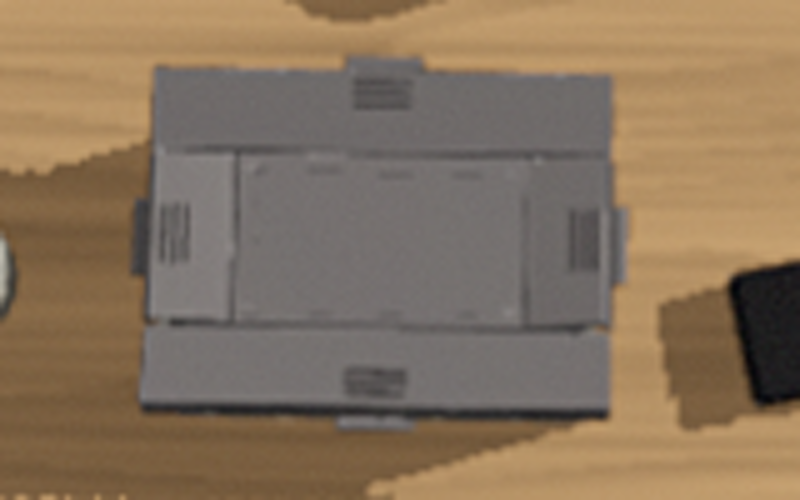

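The crop confirms it: the lid at (301,203) measures 0.203 x 0.150 m and the other two about 0.10 x 0.13. Rib marks in the crop are back (383,94), left (175,232), right (584,240) and front (375,382).

```bash
cat >> h.py <<'E'
from scipy.spatial.transform import Rotation as Ro
def go(t):
    s=manip.get_state();w,x,y,z=s['orientation']
    R=Ro.from_quat([x,y,z,w])
    print(np.round(R.inv().apply(np.array(t)-s['ee_pos'])*100,2))
    return R
E
python3 - <<'E'
from h import *
c=get_calibration('top')
p=np.array([(383,94),(175,232),(584,240),(375,382)])
px=(p+.5)/5-.5+[225,155]
P=ray(c,px,.097)[:,:2];print(P.round(4),P.mean(0))
print(np.linalg.norm(P[0]-P[3]),np.linalg.norm(P[1]-P[2]))
d=P[0]-P[3];print('yaw',np.degrees(np.arctan2(d[1],d[0])))
d=P[1]-P[2];print('yaw',np.degrees(np.arctan2(-d[0],d[1])))
R=go([P[3][0],P[3][1],.16]);print(R.as_matrix().round(3))
E
```

```text
[[0.6598 0.1116]
 [0.5982 0.1994]
 [0.5968 0.0246]
 [0.5349 0.1126]] [0.59742251 0.11208178]
0.12488230195342392 0.1748186917438297
yaw -0.466622306142225
yaw -0.48194770421279787
[-46.76 -34.15   7.1 ]
[[-0.944  0.331 -0.   ]
 [ 0.331  0.944 -0.001]
 [-0.    -0.001 -1.   ]]
```

Spacings of 125 and 175 mm agree with the sprung-up geometry. The centre is (0.5975, 0.112) with yaw -0.5°. I'll close the fingers and move above the front section, staying high.

>>> {"fn": "send_rows", "kwargs": {
  "motion": [
    [-5,-3.6,0,0,0,-0.5],
    [-10,-7.3,0,0,0,-1],
    [-15,-11,0,0,0,-1.5],
    [-20,-14.6,0,0,0,-2],
    [-25,-18.3,0,0,0,-2.5],
    [-30,-22,0,0,0,-3],
    [-34,-25,0,0,0,-3.4],
    [-38,-27.8,0,0,0,-3.8]
  ],
  "fingers": -1
}}

```text
t: 1.1
ee_pos: [0.4739, 0.2002, 0.2312]
orientation: [-0.0, 0.002, 1.0, 0.0]
wrist_force: [1.4, 0.8, -0.3]
opening: -0.0
grip_force: 0.0
```

```bash
python3 - <<'E'
from h import *
s=manip.get_state();print(s['t'],s['ee_pos'],s['wrist_force'],s['opening'])
print(go([.5335,.1125,.115]).as_matrix().round(3))
E
```

```text
1.1 [0.47391207 0.20019158 0.23121322] [ 1.4394385   0.79889087 -0.33377736] -0.0004924219237164995
[-6.   -8.74 11.62]
[[-1.     0.004 -0.   ]
 [ 0.004  1.     0.   ]
 [ 0.     0.    -1.   ]]
```

>>> {"fn": "send_rows", "kwargs": {
  "motion": [
    [-2,-3,0,0,0,0],
    [-4,-6,2,0,0,0],
    [-6,-8.7,4,0,0,0],
    [-6,-8.7,7,0,0,0],
    [-6,-8.7,10,0,0,0],
    [-6,-8.7,11.6,0,0,0],
    [-6,-8.7,11.6,0,0,0],
    [-6,-8.7,11.6,0,0,0]
  ]
}}

```text
t: 2.1
ee_pos: [0.5335, 0.1149, 0.1164]
orientation: [0.001, 0.003, 1.0, 0.0]
wrist_force: [0.5, 0.4, -0.1]
opening: 0.003
grip_force: 0.0
```

```bash
python3 - <<'E'
from h import *
s=manip.get_state();print(s['t'],s['ee_pos'],s['wrist_force'])
cv2.imwrite('pics/w1.png',camera('wrist')[:,:,::-1])
c=get_calibration('wrist')
for q in ([.5335,.1125,.097],s['ee_pos']):print(cv2.projectPoints(np.float64([q]),c['rvec'],c['tvec'],c['intrinsics'],c['dist'])[0].ravel())
E
```

```text
2.1 [0.53353751 0.11489188 0.11642135] [ 0.49760204  0.44851403 -0.08362322]
[322.16722286 250.67851613]
[326.78669802 268.68230353]
```

View pics/w1.png

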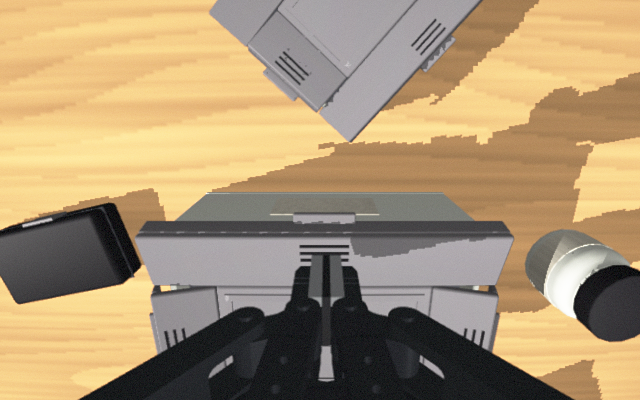

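The wrist view shows the front ribs at about (323,252), right where the estimate projects (322,251). I'll press down.

>>> {"fn": "send_rows", "kwargs": {
  "motion": [
    [0,0,1,0,0,0],
    [0,0,1.5,0,0,0],
    [0,0,1.8,0,0,0],
    [0,0,2.1,0,0,0],
    [0,0,2.3,0,0,0],
    [0,0,2.5,0,0,0],
    [0,0,2.5,0,0,0],
    [0,0,2.5,0,0,0]
  ]
}}

```text
t: 3.15
ee_pos: [0.5329, 0.1147, 0.0903]
orientation: [-0.0, 0.003, 1.0, 0.0]
wrist_force: [0.2, -0.5, 0.1]
opening: 0.001
grip_force: 0.0
```

Force is zero at z 0.090, so the front appears to have snapped. Next is the left section.

>>> {"fn": "send_rows", "kwargs": {
  "motion": [
    [0,0,-2,0,0,0],
    [0,0,-4,0,0,0],
    [-2,2.8,-4,0,0,0],
    [-4.5,6,-4,0,0,0],
    [-6.5,8.7,-4,0,0,0],
    [-6.5,8.7,-4,0,0,0],
    [-6.5,8.7,-2.5,0,0,0],
    [-6.5,8.7,-2.5,0,0,0]
  ]
}}

```text
t: 4.15
ee_pos: [0.5971, 0.1999, 0.1135]
orientation: [-0.001, 0.003, 1.0, -0.001]
wrist_force: [-0.3, -1.0, 0.9]
opening: 0.0
grip_force: 0.0
```

>>> {"fn": "send_rows", "kwargs": {
  "motion": [
    [0,0,1,0,0,0],
    [0,0,1.5,0,0,0],
    [0,0,1.8,0,0,0],
    [0,0,2.1,0,0,0],
    [0,0,2.3,0,0,0],
    [0,0,2.5,0,0,0],
    [0,0,2.5,0,0,0],
    [0,0,2.5,0,0,0]
  ]
}}

```text
t: 5.15
ee_pos: [0.5983, 0.2013, 0.0903]
orientation: [-0.0, 0.003, 1.0, 0.0]
wrist_force: [-0.1, 0.2, -0.4]
opening: 0.003
grip_force: 0.0
```

Now the back section: +6.3 cm in world x, -9 cm in y.

>>> {"fn": "send_rows", "kwargs": {
  "motion": [
    [0,0,-2,0,0,0],
    [0,0,-4,0,0,0],
    [-2,-2.8,-4,0,0,0],
    [-4.5,-6,-4,0,0,0],
    [-6.3,-8.9,-4,0,0,0],
    [-6.3,-8.9,-4,0,0,0],
    [-6.3,-8.9,-2.5,0,0,0],
    [-6.3,-8.9,-2.5,0,0,0]
  ]
}}

```text
t: 6.15
ee_pos: [0.6595, 0.1135, 0.1138]
orientation: [-0.001, 0.002, 1.0, 0.0]
wrist_force: [-0.3, 0.3, 0.9]
opening: -0.001
grip_force: 0.0
```

>>> {"fn": "send_rows", "kwargs": {
  "motion": [
    [0,0,1,0,0,0],
    [0,0,1.5,0,0,0],
    [0,0,1.8,0,0,0],
    [0,0,2.1,0,0,0],
    [0,0,2.3,0,0,0],
    [0,0,2.5,0,0,0],
    [0,0,2.5,0,0,0],
    [0,0,2.5,0,0,0]
  ]
}}

```text
t: 7.15
ee_pos: [0.6608, 0.1119, 0.0902]
orientation: [-0.0, 0.003, 1.0, -0.0]
wrist_force: [-0.4, 0.2, 0.6]
opening: 0.0
grip_force: 0.3
```

>>> {"fn": "send_rows", "kwargs": {
  "motion": [
    [0,0,-2,0,0,0],
    [0,0,-4,0,0,0],
    [2,-2.8,-4,0,0,0],
    [4.5,-6,-4,0,0,0],
    [6.4,-8.9,-4,0,0,0],
    [6.4,-8.9,-4,0,0,0],
    [6.4,-8.9,-2.5,0,0,0],
    [6.4,-8.9,-2.5,0,0,0]
  ]
}}

```text
t: 8.15
ee_pos: [0.5959, 0.0245, 0.1139]
orientation: [-0.001, 0.002, 1.0, -0.0]
wrist_force: [0.2, 0.4, 0.3]
opening: 0.001
grip_force: 0.0
```

>>> {"fn": "send_rows", "kwargs": {
  "motion": [
    [0,0,1,0,0,0],
    [0,0,1.5,0,0,0],
    [0,0,1.8,0,0,0],
    [0,0,2.1,0,0,0],
    [0,0,2.3,0,0,0],
    [0,0,2.5,0,0,0],
    [0,0,2.5,0,0,0],
    [0,0,2.5,0,0,0]
  ]
}}

```text
t: 9.15
ee_pos: [0.5963, 0.0234, 0.0903]
orientation: [-0.0, 0.003, 1.0, 0.0]
wrist_force: [-0.7, -0.2, 0.1]
opening: 0.001
grip_force: 0.0
```

>>> {"fn": "send_rows", "kwargs": {
  "motion": [
    [0,0,-2,0,0,0],
    [0,0,-5,0,0,0],
    [0,0,-9,0,0,0],
    [4,0,-12,0,0,0],
    [9,0,-14,0,0,0],
    [14,0,-14,0,0,0],
    [14,0,-14,0,0,0],
    [14,0,-14,0,0,0]
  ]
}}

```text
t: 10.15
ee_pos: [0.4569, 0.0241, 0.2307]
orientation: [0.001, 0.003, 1.0, 0.0]
wrist_force: [0.7, 0.2, 0.8]
opening: 0.002
grip_force: 0.0
```

```bash
python3 - <<'E'
from h import *
s=manip.get_state();print(s['t'],s['ee_pos'],s['wrist_force'])
a=camera('wrist')[:,:,::-1];t=camera('top')[:,:,::-1];sc=camera('scene')[:,:,::-1]
cv2.imwrite('pics/w2.png',a)
f=lambda x:cv2.resize(x,(400,300),interpolation=2)
cv2.imwrite('pics/m2.png',np.vstack([np.hstack([f(t[140:260,220:380]),f(cv2.imread('pics/top0.png')[140:260,220:380])]),np.hstack([f(sc[150:285,250:430]),f(cv2.imread('pics/scene0.png')[150:285,250:430])])]))
E
```

```text
10.15 [0.45691509 0.02414776 0.23071232] [0.66288894 0.15792194 0.76026004]
```

View pics/m2.png

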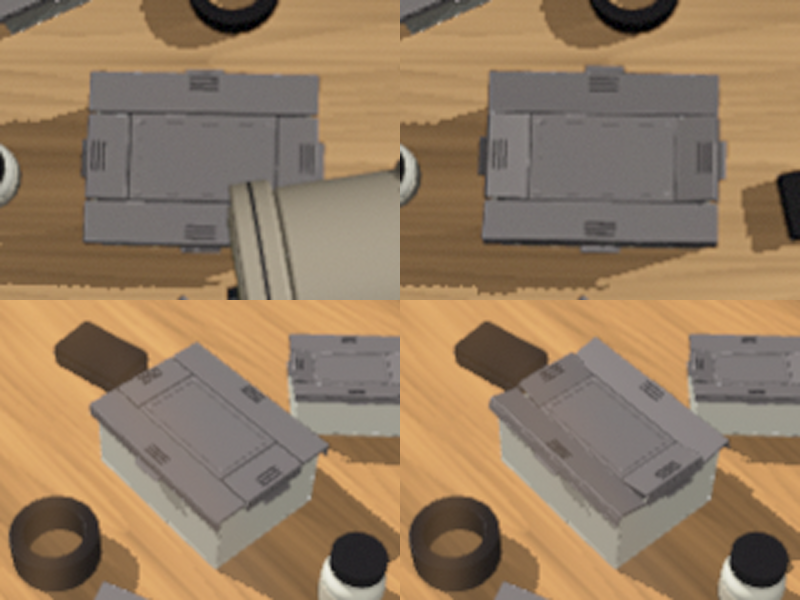

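View pics/w2.png

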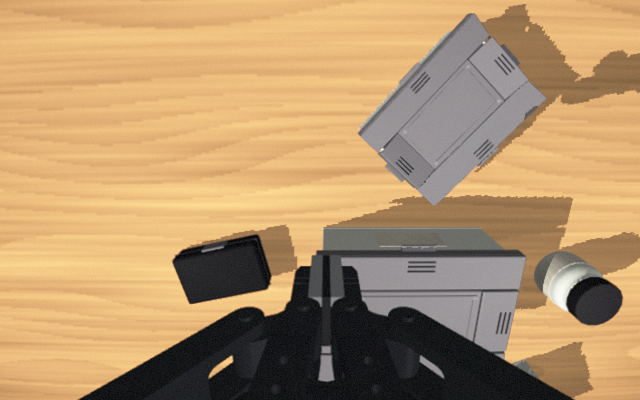

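The before/after crops show all four sections flush: the shading is even and the dark front edge is gone. The tub, tape, jar and bit case have not moved, and the arm is clear.

```bash
python3 -c "
from rig import manip
print(manip.close_job())"
```

```text
the job is handed in; nothing more can be done
None
```

I pressed all four rim sections of the 150 x 200 mm tub flush and handed the job in at about 10 s; camera views show the tub, jar, tape and bit case where they were, but no verdict came back.

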